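Tilt a specimen carrier out of its bin and set it on the microscope

ROBOT

A 6-joint arm with a two-finger parallel gripper is mounted at the origin on the work surface. World frame = base frame: x ahead of the robot, y to its left, z up, the work surface at z = 0. Lengths are in m, angles in rad, forces in N, time in s.
With the tool pointing down it reaches from about 0.35 to 0.775 m from the base axis. Payload 5.5 kg.
Tool frame: the origin (TCP) lies on the centre line of the jaws, within the pads' length; the fingertips stand 11 mm ahead of it and the grasp point (between the pads) lies 8 mm behind it (env.tip_extent is the distance from the TCP to the fingertips, in m); z points along the fingers, y is the line along which they close (so a half turn about z gives the same grasp; the last joint's range is limited). The gripper opens to 85 mm and grips with 20 to 120 N. Pads are 22 mm wide; open, the fingers measure 114 mm over their backs; the gripper's body (76 mm by 85 mm) begins 54 mm behind the grasp point. The pads swing forward as they close: fully open they stand 13 mm farther back than shut.
Start: joints at [-1.444, 0.313, 0.046, 1.304, 0, 1.431], TCP at [0.152, -0.555, 0.242] pointing down, gripper open.
Joint ranges: [-2.76, 2.76], [-0.86, 1.69], [-1.03, 1.26], [-2.2, 2.34], [-1.47, 1.5], [-3.14, 3.14]. Speed limits (rad/s): [2.57, 2.57, 3.14, 3.14, 3.14, 3.14].

INTERFACE

Orientations are given as a unit quaternion [w, x, y, z].
In Python, from workcell import env gives the robot as it stands.
- The arm moves only by the shell command python3 -m jog 'ROWS' [FORCE]. ROWS is JSON, a list of rows, each a list of 5 numbers: the gripper's target within -1 to 1 (shut at 1, half-way at 0, fully open at -1), then the shift along the tool's x, y, z in m, then the turn about the tool's z in degrees. In form: [[fingers, tx, ty, tz, turn], ...]. A call has 1 to 5 rows; each row shifts and turns the commanded pose from where the row before left it, along the tool's axes as they then stand; what a row does not reach is not made up. A row lasts 1/12 s, in which the tool goes at most 41.7 mm and 7.16 degrees, less where a joint would pass 70% of its speed; a pose out of reach is approached as far as the arm can. A call is refused whole if a number of a shift passes 0.0417 or a number of a turn 7.16, either way. A call with a gripper value outside its range is refused whole. The fingers move at their own pace and stop on an object; FORCE is the grip in N (left out, the last holds). Time passes only in rows, so rows that do not move let the fingers close. It gives the time, the measured TCP pose, the force, the opening and the grip force at its end, in the units of the state.
- env.get_state(): the state, without advancing time (a new reading comes with each control period).
- env.read_camera(name): name is "scene" or "top" or "wrist"; returns a dict with "img" (480x640x3 uint8, red, green, blue), "fov_y" (degrees; the focal length in pixels is half the picture's height over the tangent of half this angle, whatever the lens; pixels are square), "cx", "cy" (the principal point, pixels), "T" (4x4, takes a point from camera to world coordinates). Camera axes: x right, y up, looking along -z (the intrinsics and any distortion apply to the point x, -y, -z); pixel columns grow to the right and rows downward; lengths in m; the calibration is good to about 2 mm. A picture is of the moment at which its call begins. There is no depth.
- env.hand_in(): hands the job in; it is judged then, once.
The state is a dict: "clock": time; "joint_pos": joint angles; "qvel": joint speeds; "tau": joint torques, N m; "tcp_pos": TCP position; "orientation": TCP orientation; "wrist_force": force on the tool from outside, world axes, zero at the start; "ft_torque": the same for the moment, N m; "finger_gap": finger opening in m; "grip_force": force on a finger pad.
Only numpy, scipy, OpenCV 4.12 (cv2) and the standard library are available. Lean on these libraries where they do the work, as an engineer would, in place of code of your own. Each camera call takes 0.05 s, during which the arm holds its last target. There are 200 camera calls.

TASK

Take the metal specimen carrier out of the deep blue bin by its orange tab: raise the tab end first, then draw the carrier out at a slant from under the clear half cover. Lay it flat on the white microscope base, tab end pointing away from the far stop strip, and slide it in under the two hold-down clips, fully home into the corner, so that the end away from the tab is flush against the far dark stop strip and its side is flush against the other, then let go. Leave the other things on the bench where they are.

Things in the scene. Friction and masses are not known exactly. Their poses are not given: they have to be found in the camera images.
- bin_floor (a point): Centre of the inner floor of a blue open-topped bin fixed to the bench. Inside 120 mm (its x) by 88 mm (its y), 65 mm deep; walls and floor 4 mm thick. A clear cover spans the full width over the +x end, from x = +15 to +60 mm, 4 mm thick, flush with the rim (underside 61 mm above the floor); open from x = -60 to +15 mm. z up.
- carrier_center (a point): Centre of the carrier's plate, half-way up. Loose aluminium plate 110 mm (x) by 64 mm (y) by 6 mm (z), 0.1 to 0.2 kg, lying flat on the bin floor, its x roughly along the bin's x. An orange upright tab stands on it near its -x end (the open end of the bin); the +x end is its front edge, the +y side its left edge.
- carrier_tab (a point): Centre of the orange tab, rigid with the plate: 26 mm (x) by 12 mm (y) by 30 mm (z), 39 mm towards -x from the plate's centre. Axes as the carrier's. It lies 15 mm above the plate's top face and 15 mm below the tab's top. Pinch it across its 12 mm (along y).
- carrier_corner (a point): Bottom corner of the carrier's plate where front (+x) and left (+y) edges meet, 55 and 32 mm from its centre; it belongs in the stop corner. Axes as the carrier's.
- stop_corner (a point): Corner on the flat top of the white fixed microscope base, 45 mm above the bench, where the inner faces of the two stop strips meet. x points to the far strip (inner face x = 0, y from -122 to 0 mm), y to the left strip (inner face y = 0, x from -130 to 0 mm), z up. Strips 8 mm wide, 8 mm tall. Base top from x = -170, y = -130 mm.
- clips (a point): Mid-point under the two fixed steel hold-down clips, on the base top 10 mm before the far strip. Each clip is a bar 8 mm wide that reaches 20 mm back (-x) over the base from the far strip, its underside 11 mm and its top 14 mm above the base top, at y = -17 and +17 mm from here (y = -49 and -15 mm from the stop corner). The carrier's plate slides in below them.
- column_foot (a point): Foot of the microscope's steel column, 24 mm thick, on the base's top, 73 mm beyond the left strip's inner face. The head it carries is swung out to the left (+y), 170 mm and more above the bench.
- cutters: flush cutters, blue handles, 130 mm long, lying; bystander, not to be moved; origin at the centre of its underside
- swab_jar: closed jar, 56 mm across, 75 mm tall; bystander, not to be moved; origin at the centre of its underside
- gauge_block_case: small wooden case, 90 x 55 x 30 mm; bystander, not to be moved; origin at the centre of its underside
- lens_cap: black lens cap, 58 mm across, 16 mm tall; bystander, not to be moved; origin at the centre of its underside
- pen: black pen, 135 mm long, lying; bystander, not to be moved; origin at the centre of its underside

How it is judged:
By the outcome, as a careful person would: the job done as asked, in the order asked, and still so for the second after the job is handed in, with the robot touching nothing.
It also fails if it takes over 48 s, if anything falls off the work surface, if the arm or the gripper's body presses on something with over 40 N, if the wrist force passes 120 N, or if a joint passes its speed limit or range.

## Working session

There is one attempt and no reset: what is moved stays moved. The work goes in short steps, Python scripts to look and compute and a shell command to move; the robot and the scene stay as the last step left them, time stands still between calls to the robot, and variables do not carry over. Pictures are saved under pics/ and viewed, at most 10 in all, crops included, and the job is handed in when it is done.

```bash
ls; mkdir -p pics
python3 - <<'E'
from workcell import env
import cv2,numpy as np
np.set_printoptions(precision=4,suppress=True)
for n in ["scene","top"]:
    c=env.read_camera(n); cv2.imwrite(f"pics/{n}0.png",c["img"][:,:,::-1]); print(n,c["fov_y"],c["cx"],c["cy"],[k for k in c]);print(c["T"])
print(env.get_state(), env.tip_extent)
E
```

```text
pics
scene 52.818769979080386 317.18216261748256 239.65131541605737 ['img', 'fov_y', 'cx', 'cy', 'T']
[[ 0.4388 -0.5793  0.6869  1.2145]
 [ 0.8986  0.2777 -0.3398 -0.4175]
 [ 0.0061  0.7663  0.6424  0.7334]
 [ 0.      0.      0.      1.    ]]
top 57.44131139889683 320.6274934444315 236.00517125585534 ['img', 'fov_y', 'cx', 'cy', 'T']
[[-0.0288  0.9956 -0.0887  0.4172]
 [-0.9988 -0.0322 -0.0369 -0.0696]
 [-0.0396  0.0875  0.9954  0.9447]
 [ 0.      0.      0.      1.    ]]
{'clock': 0.1, 'joint_pos': array([-1.4436,  0.3139,  0.0451,  1.3036,  0.    ,  1.4312]), 'qvel': array([ 0.0012, -0.0015,  0.0016, -0.0001,  0.0005, -0.0002]), 'tau': array([  0.0031, -48.1727,  29.9243,   0.0128,  -0.0002,  -0.    ]), 'tcp_pos': array([ 0.1516, -0.5542,  0.2415]), 'orientation': array([-0.0008,  0.9911,  0.133 ,  0.    ]), 'wrist_force': array([ 0.0964,  0.204 , -0.1248]), 'ft_torque': array([ 0.0366, -0.0014, -0.0214]), 'grip_force': 0.0, 'finger_gap': 0.08541406974345954} 0.011
```

View pics/scene0.png

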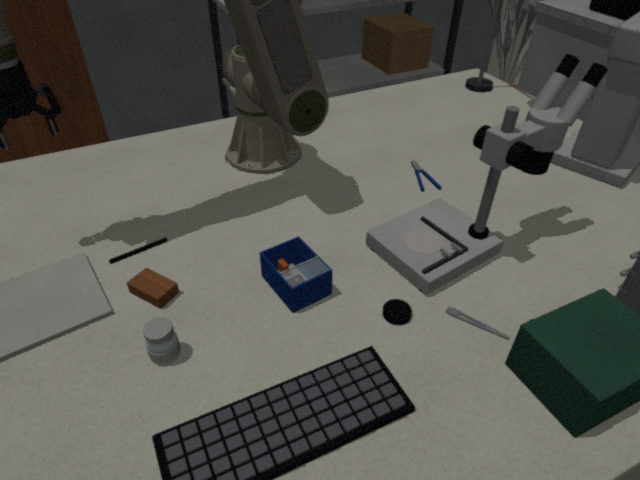

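View pics/top0.png

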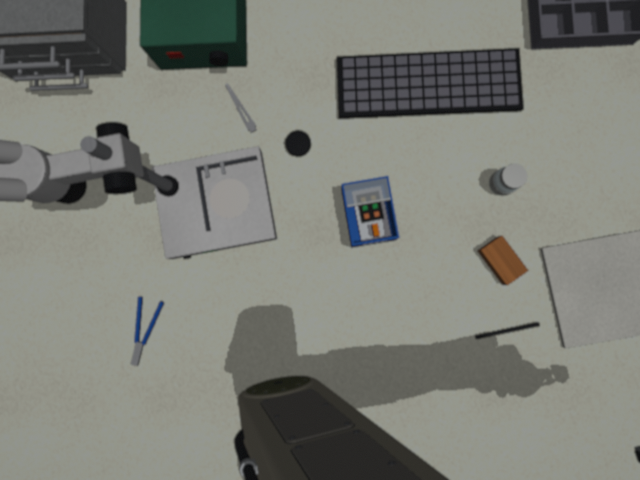

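The scene view shows the bin at (295,273) and the base at (435,243). In the top view the bin is at (370,211) with the cover at its upper end and the orange tab at (376,230). The stop corner is at about (200,168). I'll measure them by mask and look closer.

```bash
cat > h.py <<'E'
from workcell import env
import cv2,numpy as np
np.set_printoptions(precision=4,suppress=True)
def ray(c,p):
    f=240/np.tan(np.radians(c["fov_y"])/2); T=c["T"]
    d=T[:3,:3]@np.array([(p[0]-c["cx"])/f,-(p[1]-c["cy"])/f,-1.]); return T[:3,3],d/np.linalg.norm(d)
def onz(c,p,z):
    o,d=ray(c,p); return o+d*(z-o[2])/d[2]
def proj(c,P):
    f=240/np.tan(np.radians(c["fov_y"])/2); q=c["T"][:3,:3].T@(np.asarray(P)-c["T"][:3,3])
    return np.array([c["cx"]-f*q[0]/q[2],c["cy"]+f*q[1]/q[2]])
def tri(ps):
    A=0;b=0
    for c,p in ps:
        o,d=ray(c,p);M=np.eye(3)-np.outer(d,d);A=A+M;b=b+M@o
    return np.linalg.solve(A,b)
E
python3 - <<'E'
from h import *
t=env.read_camera("top"); im=t["img"]
bgr=im[:,:,::-1]; hsv=cv2.cvtColor(bgr,cv2.COLOR_BGR2HSV)
def big(m,roi):
    x0,y0,x1,y1=roi; z=np.zeros_like(m); z[y0:y1,x0:x1]=m[y0:y1,x0:x1]
    cs,_=cv2.findContours(z,cv2.RETR_EXTERNAL,cv2.CHAIN_APPROX_NONE); return max(cs,key=cv2.contourArea)
b=big(cv2.inRange(hsv,(100,100,40),(130,255,255)),(320,150,420,270))
r=cv2.minAreaRect(b);print("bin",r);print(np.array([onz(t,p,.069) for p in cv2.boxPoints(r)]))
o=big(cv2.inRange(hsv,(5,140,90),(22,255,255)),(340,170,410,250))
r=cv2.minAreaRect(o);print("tab",r,onz(t,r[0],.04),onz(t,r[0],.01+.03))
a=cv2.resize(bgr[165:255,330:410],None,fx=5,fy=5,interpolation=cv2.INTER_CUBIC)
d=cv2.resize(bgr[140:265,150:280],None,fx=3,fy=3.6,interpolation=cv2.INTER_CUBIC)
cv2.imwrite("pics/crop1.png",np.hstack([a,d]))
E
```

```text
bin ((369.4594421386719, 211.25677490234375), (62.471614837646484, 48.16890335083008), 80.53767395019531)
[[ 0.5988 -0.0806  0.069 ]
 [ 0.6115 -0.177   0.069 ]
 [ 0.486  -0.1921  0.069 ]
 [ 0.4731 -0.097   0.069 ]]
tab ((375.0384521484375, 229.6923065185547), (11.178619384765625, 5.295135498046875), 78.69007110595703) [ 0.5072 -0.149   0.04  ] [ 0.5072 -0.149   0.04  ]
```

View pics/crop1.png

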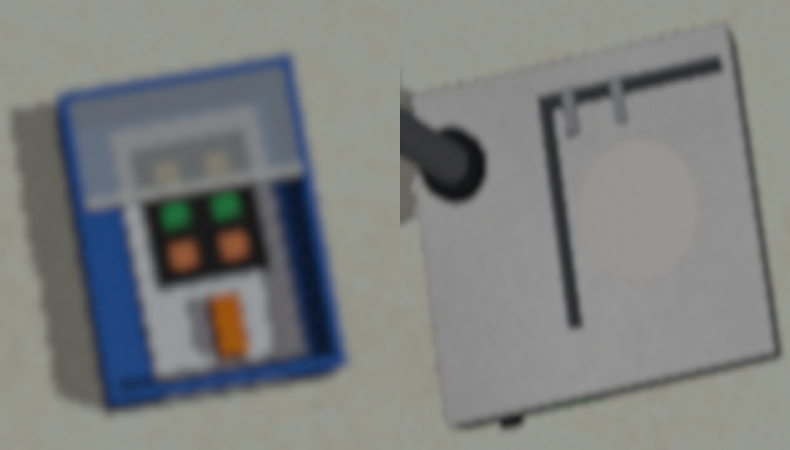

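Crop view: the carrier lies at almost the same yaw as the bin (about 7°), with the tab at its near end. The corner strips and two clips are visible on the base. I'll move over the bin for a close look.

```bash
python3 -m jog '[[-1,0,0,0,4],[-1,0,0,0,4.3],[-1,0.03,-0.0268,0,0],[-1,0.03,-0.0268,0,0],[-1,0.03,-0.0268,0,0]]'; for i in 1 2; do python3 -m jog '[[0.2,0.03,-0.0268,0,0],[0.2,0.03,-0.0268,0,0],[0.2,0.03,-0.0268,0,0],[0.2,0.03,-0.0268,0,0],[0.2,0.03,-0.0268,0,0]]' | tail -3; done
python3 - <<'E'
from h import *
c=env.read_camera("wrist"); cv2.imwrite("pics/w1.png",c["img"][:,:,::-1]); print(c["fov_y"],c["T"]); s=env.get_state(); print(s["tcp_pos"],s["orientation"],s["finger_gap"],s["clock"])
E
```

```text
clock: 0.57
tcp_pos: [0.2313, -0.4629, 0.2416]
orientation: [-0.001, 0.998, 0.06, -0.0]
wrist_force: [1.2, -0.5, -0.5]
finger_gap: 0.0853
grip_force: 0.0
wrist_force: [0.1, -0.7, -0.3]
finger_gap: 0.0342
grip_force: 0.0
wrist_force: [0.7, -1.4, 1.0]
finger_gap: 0.0344
grip_force: 0.0
67.8438136257374 [[ 0.1226  0.9496  0.2886  0.5702]
 [-0.9925  0.1173  0.0357 -0.1496]
 [-0.     -0.2908  0.9568  0.3736]
 [ 0.      0.      0.      1.    ]]
[ 0.5011 -0.1546  0.2421] [-0.0016  0.998   0.0639  0.0017] 0.033969520971517085 1.45
```

View pics/w1.png

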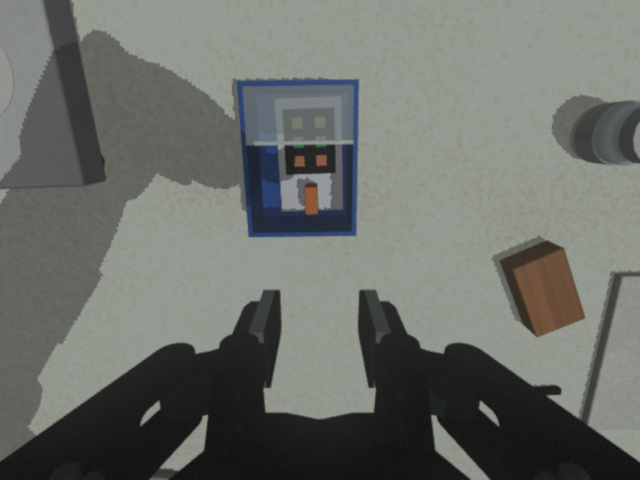

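The wrist view shows the bin rim from (238,80) to (357,236), the tab's bright top at about (312,203), and the plate edges at columns 281 and 343. Next: measure.

Run:
```python
from h import *
c=env.read_camera("wrist"); bgr=c["img"][:,:,::-1].copy(); hsv=cv2.cvtColor(bgr,cv2.COLOR_BGR2HSV)
m=cv2.inRange(hsv,(5,140,60),(22,255,255)); m[:176]=0;m[225:]=0;m[:,:295]=0;m[:,330:]=0
print([tuple(hsv[y,312]) for y in range(180,218,3)])
m2=m&cv2.inRange(hsv[:,:,2],140,255)
for k in (m,m2):
    cs,_=cv2.findContours(k,cv2.RETR_EXTERNAL,cv2.CHAIN_APPROX_NONE)
    if cs:
        r=cv2.minAreaRect(max(cs,key=cv2.contourArea)); print("tab",r); q=np.array([onz(c,p,.040) for p in cv2.boxPoints(r)]);print(q, q.mean(0))
b=cv2.inRange(hsv,(105,100,70),(125,255,255)); b[:70]=0;b[245:]=0;b[:,:230]=0;b[:,370:]=0
pts=cv2.findNonZero(b); hull=cv2.convexHull(pts); q=cv2.approxPolyDP(hull,6,True)[:,0]; print(q); print(np.array([onz(c,p,.069) for p in q]))
bg=cv2.resize(bgr[70:245,230:370],None,fx=4.2,fy=3.4,interpolation=cv2.INTER_CUBIC)
# base from the top view
t=env.read_camera("top"); d=cv2.resize(t["img"][140:265,150:280,::-1],None,fx=4.6,fy=4.6,interpolation=cv2.INTER_CUBIC)
cv2.imwrite("pics/bin2.png",bg)
g=cv2.cvtColor(t["img"],cv2.COLOR_RGB2GRAY); print(np.array([[np.median(g[y:y+1,x:x+1]) for x in range(196,212)] for y in (180,195,210,222)]).astype(int)); print(g[155:175,222],g[155:175,245])
```

```text
[(np.uint8(105), np.uint8(11), np.uint8(141)), (np.uint8(108), np.uint8(10), np.uint8(123)), (np.uint8(105), np.uint8(11), np.uint8(97)), (np.uint8(10), np.uint8(102), np.uint8(70)), (np.uint8(9), np.uint8(132), np.uint8(77)), (np.uint8(11), np.uint8(162), np.uint8(142)), (np.uint8(11), np.uint8(163), np.uint8(141)), (np.uint8(11), np.uint8(164), np.uint8(140)), (np.uint8(11), np.uint8(159), np.uint8(141)), (np.uint8(11), np.uint8(163), np.uint8(139)), (np.uint8(11), np.uint8(161), np.uint8(141)), (np.uint8(11), np.uint8(160), np.uint8(140)), (np.uint8(11), np.uint8(159), np.uint8(141))]
tab ((316.5, 205.0), (26.0, 11.0), 90.0)
[[ 0.5207 -0.1428  0.04  ]
 [ 0.5221 -0.153   0.04  ]
 [ 0.4973 -0.1563  0.04  ]
 [ 0.496  -0.1458  0.04  ]] [ 0.509  -0.1495  0.04  ]
tab ((316.5, 205.5), (23.0, 9.0), 90.0)
[[ 0.519  -0.1439  0.04  ]
 [ 0.5201 -0.1523  0.04  ]
 [ 0.4982 -0.1552  0.04  ]
 [ 0.497  -0.1467  0.04  ]] [ 0.5086 -0.1495  0.04  ]
[[364  87]
 [360 240]
 [255 241]
 [245  88]]
[[ 0.6132 -0.1743  0.069 ]
 [ 0.4884 -0.1915  0.069 ]
 [ 0.4754 -0.0987  0.069 ]
 [ 0.6005 -0.0812  0.069 ]]
[[149 127  90  63  53  61  98 137 153 155 156 155 156 155 155 155]
 [158 157 158 145 112  74  56  56  84 128 152 158 159 160 162 163]
 [160 160 160 162 161 155 130  92  62  53  68 109 145 160 163 164]
 [163 162 162 161 162 163 162 154 125  86  60  54  69 111 147 162]]
[158 158 157 157 154 145 132 121 120 122 123 122 122 124 124 124 126 125
 129 141] [154 142 113  78  55  56  81 121 146 155 154 154 155 154 154 154 154 154
 155 154]
```

View pics/bin2.png

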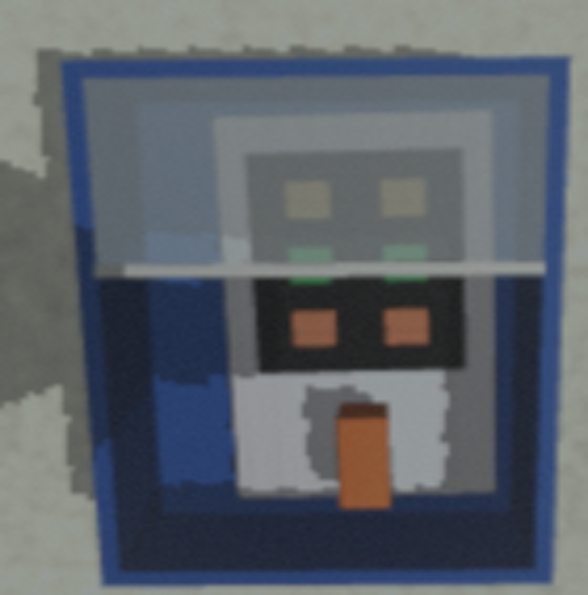

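The plate is nearly square to the tool and the bin. Before grasping, a quick wrist look at the base.

```bash
python3 -m jog '[[0.2,0,-0.041,0,0],[0.2,0,-0.041,0,0],[0.2,0,-0.041,0,0],[0.2,0,-0.041,0,0],[0.2,0,-0.041,0,0]]' | tail -1;python3 -m jog '[[0.2,0,-0.041,0,0],[0.2,0,-0.021,0,0],[0.2,0,0,0,0]]'
python3 - <<'E'
from h import *
c=env.read_camera("wrist"); cv2.imwrite("pics/w2.png",c["img"][:,:,::-1]); np.save("pics/w2.npy",c,allow_pickle=True)
P=dict(rl=(238,495),rr=(495,495),fl=(215,118),fr=(490,110))
c0=dict(c);c0["T"]=np.array([[0.1226,0.9496,0.2886,0.5702],[-0.9925,0.1173,0.0357,-0.1496],[0,-0.2908,0.9568,0.3736],[0,0,0,1]])
E
```

```text
grip_force: 0.0
clock: 2.22
tcp_pos: [0.4625, 0.1058, 0.2423]
orientation: [-0.0, 0.998, 0.063, -0.0]
wrist_force: [-0.2, -0.3, 0.0]
finger_gap: 0.0343
grip_force: 0.0
```

View pics/w2.png

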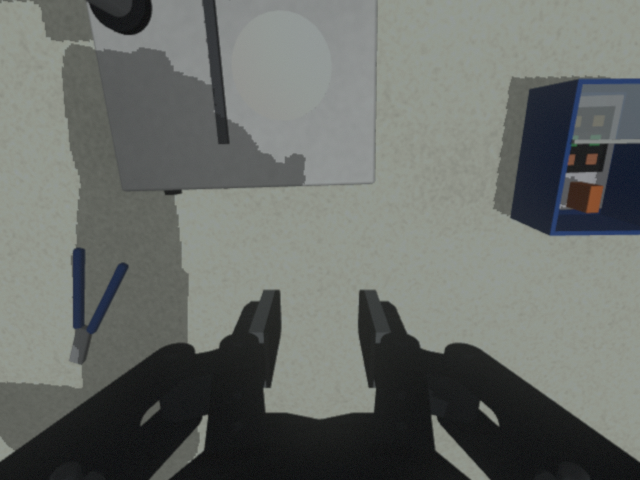

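The base's near edge is at row 187, and the corner is out of view above. I'll move 0.1 m forward and measure.

```bash
python3 -m jog '[[0.2,0.04,0,0,0],[0.2,0.04,0,0,0],[0.2,0.025,0,0,0],[0.2,0,0,0,0],[0.2,0,0,0,0]]'
python3 - <<'E'
from h import *
c=env.read_camera("wrist"); cv2.imwrite("pics/w3.png",c["img"][:,:,::-1]); np.save("pics/w3.npy",c,allow_pickle=True);s=env.get_state();print(s["tcp_pos"],s["clock"])
E
```

```text
clock: 2.68
tcp_pos: [0.5689, 0.114, 0.241]
orientation: [0.0, 0.998, 0.06, -0.001]
wrist_force: [-0.8, -0.2, 0.2]
finger_gap: 0.034
grip_force: 0.0
[0.5679 0.1143 0.2414] 2.7333
```

View pics/w3.png

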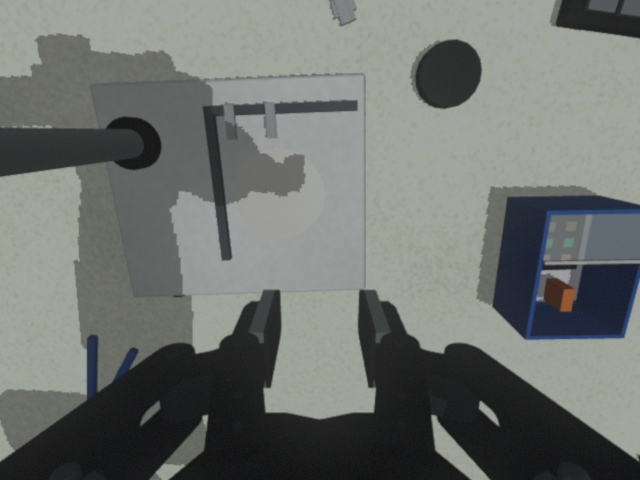

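The corner is at about (216,114). The left strip runs down to (226,258), the far strip right to (357,105), and the clips are at (231,120) and (270,120). I'll fit the lines.

Run:
```python
from h import *
c=np.load("pics/w3.npy",allow_pickle=True).item(); g=cv2.GaussianBlur(cv2.cvtColor(c["img"],cv2.COLOR_RGB2GRAY),(3,3),0).astype(float)
def edge(v,i0): # from dark at i0 outward, half-level crossing
    k=i0+np.argmin(v[i0-4:i0+5])-4; hi=np.median(v[k+8:k+16]); th=(v[k]+hi)/2
    while v[k+1]<th:k+=1
    return k+(th-v[k])/(v[k+1]-v[k])
L=[];F=[]
for y in range(205,250,3):
    x0=int(208+(y-107)*.114)+3; L.append(onz(c,(edge(g[y],x0),y),.045)[:2])
for x in range(285,350,4):
    y0=int(110-(x-205)*.037); F.append(onz(c,(x,edge(g[:,x],y0)),.045)[:2])
L=np.array(L);F=np.array(F)
pl=np.polyfit(L[:,0],L[:,1],1); pf=np.polyfit(F[:,1],F[:,0],1)
print("left yaw",np.degrees(np.arctan(pl[0])),"far yaw",-np.degrees(np.arctan(pf[0])),"res",np.std(L[:,1]-np.polyval(pl,L[:,0])),np.std(F[:,0]-np.polyval(pf,F[:,1])))
A=np.array([[-pl[0],1],[1,-pf[0]]]); K=np.linalg.solve(A,[pl[1],pf[1]]); print("corner",K)
print("far end",onz(c,(357,109),.045),"left end",onz(c,(231,259),.045)," -> lengths",np.linalg.norm(onz(c,(357,109),.045)[:2]-K),np.linalg.norm(onz(c,(231,259),.045)[:2]-K))
c0=dict(c);c0["T"]=np.array([[0.1226,0.9496,0.2886,0.5702],[-0.9925,0.1173,0.0357,-0.1496],[0,-0.2908,0.9568,0.3736],[0,0,0,1]])
# plate corners as seen in bin2 crop (pose within a few mm)
for u in ((238,495),(495,495),(215,118),(490,110)): print(onz(c0,(230+u[0]/4.2,70+u[1]/3.4),.010))
```

```text
left yaw 9.007810505767157 far yaw 8.940178582471301 res 5.9146789706694405e-05 6.956463643060811e-05
corner [0.6446 0.2146]
far end [0.6647 0.0936 0.045 ] left end [0.5142 0.1948 0.045 ]  -> lengths 0.12270650075211866 0.13188956246257402
[ 0.4837 -0.1261  0.01  ]
[ 0.4915 -0.1895  0.01  ]
[ 0.5908 -0.1105  0.01  ]
[ 0.6006 -0.1722  0.01  ]
```

The corner is at (0.6446, 0.2146), yaw 9.0°, and the strip lengths match the given sizes. Now back over the tab with the fingers narrowed.

```bash
python3 -m jog '[[0.4,-0.0131,0.0363,0,-1],[0.4,-0.0131,0.0363,0,0],[0.4,-0.0131,0.0363,0,0],[0.4,-0.0131,0.0363,0,0],[0.4,-0.0131,0.0363,0,0]]' | tail -1;python3 -m jog '[[0.4,-0.0131,0.0363,0,0],[0.4,-0.0131,0.0363,0,0],[0.4,0,0,0.04,0],[0.4,0,0,0.04,0],[0.4,0,0,0.04,0]]'|tail -1; python3 -m jog '[[0.4,0,0,0.03,0],[0.4,0,0,0,0],[0.4,0,0,0,0]]'
python3 - <<'E'
from h import *
c=env.read_camera("wrist"); bgr=c["img"][:,:,::-1].copy(); cv2.imwrite("pics/w4.png",bgr);s=env.get_state();print(s["tcp_pos"],s["orientation"],s["clock"])
hsv=cv2.cvtColor(bgr,cv2.COLOR_BGR2HSV); m=cv2.inRange(hsv,(8,140,100),(22,255,255)); m[:180]=0
cs,_=cv2.findContours(m,cv2.RETR_EXTERNAL,cv2.CHAIN_APPROX_NONE)
for k in cs:
    if cv2.contourArea(k)>100:
        r=cv2.minAreaRect(k);print(r);print(np.array([onz(c,p,.04) for p in cv2.boxPoints(r)]),onz(c,r[0],.04))
E
```

```text
grip_force: 0.0
grip_force: 0.0
clock: 3.82
tcp_pos: [0.5094, -0.1477, 0.0917]
orientation: [-0.001, 0.998, 0.069, -0.002]
wrist_force: [0.8, -0.5, -0.4]
finger_gap: 0.0256
grip_force: 0.0
[ 0.5114 -0.1483  0.0936] [0.0002 0.9976 0.0692 0.0001] 3.8667
((324.0, 274.0), (42.0, 20.0), 90.0)
[[ 0.5198 -0.1423  0.04  ]
 [ 0.5213 -0.1531  0.04  ]
 [ 0.4966 -0.1568  0.04  ]
 [ 0.495  -0.1457  0.04  ]] [ 0.5084 -0.1495  0.04  ]
```

View pics/w4.png

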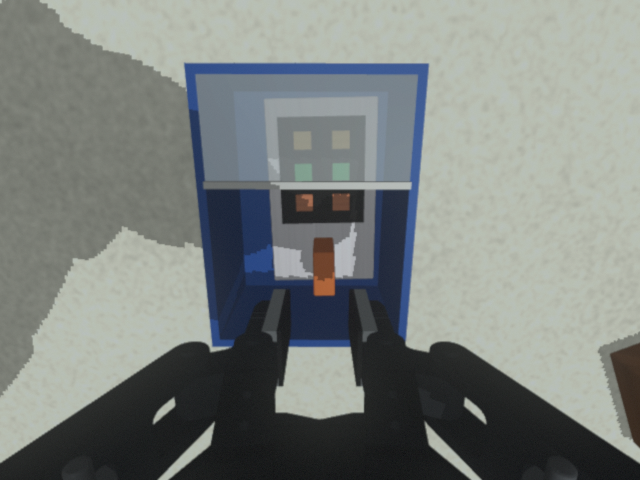

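The tab sits between the fingers at (324,274). The re-measured position, (0.5084, -0.1495), agrees with the first. I'll descend, then close at 20 N so the carrier can pivot in the pinch.

```bash
python3 -m jog '[[0.4,-0.003,0.001,0.022,0],[0.4,0,0,0.022,0],[0.4,0,0,0.016,0],[0.4,0,0,0,0],[0.4,0,0,0,0]]' 20; python3 -m jog '[[1,0,0,0,0],[1,0,0,0,0],[1,0,0,0,0],[1,0,0,0,0],[1,0,0,0,0]]' 20;  python3 -m jog '[[1,0,0,-0.003,0],[1,0,0,-0.003,0],[1,0,0,-0.004,0],[1,0,0,0,0],[1,0,0,0,0]]' 20
```

```text
clock: 4.28
tcp_pos: [0.5112, -0.1506, 0.0368]
orientation: [0.002, 0.998, 0.07, 0.002]
wrist_force: [-4.2, 1.5, 7.9]
finger_gap: 0.0259
grip_force: 3.8
clock: 4.7
tcp_pos: [0.5117, -0.1504, 0.0363]
orientation: [0.002, 0.998, 0.07, 0.003]
wrist_force: [-2.3, 0.6, 10.9]
finger_gap: 0.0114
grip_force: 19.5
clock: 5.12
tcp_pos: [0.5093, -0.1495, 0.0427]
orientation: [0.0, 0.998, 0.07, 0.0]
wrist_force: [0.5, 0.8, -1.2]
finger_gap: 0.0111
grip_force: 19.8
```

Gripped at a 12 mm gap. Something touched lightly (about 10 N) during the descent, well within limits. I'll set up a numeric tilt measure from the plate's coloured squares (PnP), then lift a little more.

```bash
python3 -m jog '[[1,0,0,-0.005,0],[1,0,0,-0.005,0],[1,0,0,-0.005,0],[1,0,0,0,0],[1,0,0,0,0]]' 20
python3 - <<'E'
from h import *
def blobs(bgr):
    hsv=cv2.cvtColor(bgr,cv2.COLOR_BGR2HSV); out=[]
    for n,lo,hi in (("tan",(12,25,60),(28,120,255)),("green",(60,45,40),(92,255,255)),("or",(3,70,50),(16,255,255))):
        m=cv2.morphologyEx(cv2.inRange(hsv,lo,hi),cv2.MORPH_OPEN,np.ones((3,3)));m[:,:230]=0;m[:,420:]=0;m[330:]=0
        k,l,st,ce=cv2.connectedComponentsWithStats(m)
        for i in range(1,k):
            if 60<st[i,4]<2500: print(n,st[i],ce[i])
print("flat w4");blobs(cv2.imread("pics/w4.png"))
c=env.read_camera("wrist");np.save("pics/w5.npy",c,allow_pickle=True);cv2.imwrite("pics/w5.png",c["img"][:,:,::-1])
print("now");blobs(c["img"][:,:,::-1].copy()); s=env.get_state();print(s["tcp_pos"],s["wrist_force"],s["ft_torque"]);print(c["T"])
E
```

```text
clock: 5.53
tcp_pos: [0.5095, -0.1495, 0.0578]
orientation: [0.0, 0.998, 0.07, 0.0]
wrist_force: [-1.4, 0.7, -1.9]
finger_gap: 0.0115
grip_force: 19.8
flat w4
green [295 165  16  16 237] [302.7131 172.1308]
green [333 164  15  16 229] [340.1659 171.4585]
or [332 193  18  18 313] [340.5623 201.6901]
or [296 194  17  18 298] [304.0101 202.3289]
or [ 313  238   22   58 1195] [323.3615 266.9791]
now
green [283 180  21  14 277] [292.9495 186.1011]
green [333 180  21  14 283] [343.159  186.2473]
or [283 219  23  23 520] [294.1885 229.8923]
or [331 218  24  24 549] [342.4791 229.1858]
or [ 304  276   31   54 1535] [319.1277 303.299 ]
[ 0.5092 -0.1494  0.0575] [-0.3761 -0.1609 -1.2478] [-0.0602  0.0247  0.0196]
[[ 0.1398  0.9477  0.2869  0.5823]
 [-0.9902  0.1337  0.0411 -0.1382]
 [ 0.0006 -0.2898  0.9571  0.1893]
 [ 0.      0.      0.      1.    ]]
```

View pics/w5.png

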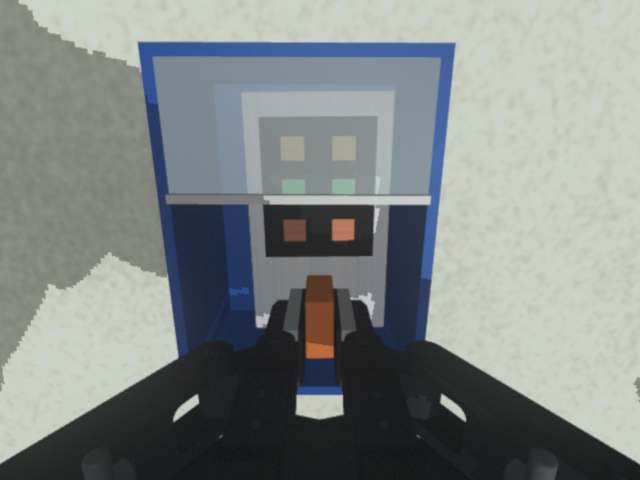

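Wrist view: the tab is pinched at (319,318) and the plate is raised, with its squares at rows 148, 187 and 230. I'll work out the heights from the square spacing.

```bash
cat >> h.py <<'E'
F=356.9
def height(c,p,q,s):
    d=F*s/np.hypot(*(np.array(p)-q)); m=(np.array(p)+q)/2; o,r=ray(c,m); return o+r*d/(r@-c["T"][:3,2])
E
python3 - <<'E'
from h import *
c=np.load("pics/w5.npy",allow_pickle=True).item()
c4=dict(c); T=c["T"].copy(); T[:3,3]+=np.array([.5114,-.1483,.0936])-[.5092,-.1494,.0575]; c4["T"]=T
a=[onz(c4,p,.010) for p in ((304,202.33),(340.56,201.69),(302.7,172.1),(340.2,171.5))]
so=np.linalg.norm(a[0]-a[1]); sg=np.linalg.norm(a[2]-a[3]); print(so,sg,(a[2]+a[3]-a[0]-a[1])/2, "tab->orange",((a[0]+a[1])/2-[.5085,-.1495,.01]))
H=height(c,(294.2,229.9),np.array((342.5,229.2)),so); G=height(c,(292.9,186.1),np.array((343.2,186.2)),sg); print(H,G)
E
```

```text
0.02232383325488065 0.022342849682493806 [0.018  0.0031 0.    ] tab->orange [0.0362 0.0047 0.    ]
[ 0.5398 -0.1439  0.0299] [ 0.5597 -0.141   0.0305]
```

The plate is still held flat: friction in the pinch resists the droop. I'll lower it, press the front edge lightly against the far wall, and lift the tab so the plate pivots in the pinch.

```bash
python3 -m jog '[[1,0,0,0.01,0],[1,0,0,0.008,0],[1,0.004,0,0,0],[1,0.004,0,0,0],[1,0,0,0,0]]' 20; python3 -m jog '[[1,0,0,-0.004,0],[1,0,0,-0.004,0],[1,0,0,-0.004,0],[1,0,0,-0.004,0],[1,0,0,0,0]]' 20
cat > look.py <<'E'
from h import *
so=.0223
c=env.read_camera("wrist");bgr=c["img"][:,:,::-1].copy();hsv=cv2.cvtColor(bgr,cv2.COLOR_BGR2HSV)
cv2.imwrite("pics/last.png",bgr)
for n,lo,hi in (("green",(60,40,30),(92,255,255)),("or",(3,70,40),(16,255,255))):
    m=cv2.morphologyEx(cv2.inRange(hsv,lo,hi),cv2.MORPH_OPEN,np.ones((3,3)));m[:,:230]=0;m[:,410:]=0;m[340:]=0
    k,l,st,ce=cv2.connectedComponentsWithStats(m)
    b=[(st[i],ce[i]) for i in range(1,k) if st[i,4]>60]; print(n,[(*x[0].tolist(),) for x in b])
    b=sorted(b,key=lambda x:x[0][1])[:2]
    if len(b)==2: print(n,height(c,b[0][1],b[1][1],so))
s=env.get_state();print(s["tcp_pos"],s["wrist_force"],s["ft_torque"],s["clock"])
E
python3 look.py
```

```text
clock: 6.0
tcp_pos: [0.5152, -0.1474, 0.0381]
orientation: [-0.001, 0.998, 0.07, -0.002]
wrist_force: [-5.4, 0.9, -2.4]
finger_gap: 0.0112
grip_force: 19.7
clock: 6.42
tcp_pos: [0.5174, -0.1484, 0.0565]
orientation: [0.0, 0.998, 0.07, 0.001]
wrist_force: [-2.2, 0.2, -2.2]
finger_gap: 0.0112
grip_force: 19.6
green [(285, 189, 21, 16, 248), (333, 189, 22, 16, 295)]
green [ 0.561  -0.1418  0.0179]
or [(284, 229, 23, 16, 353), (332, 229, 23, 16, 357), (305, 279, 30, 61, 1755)]
or [ 0.5441 -0.1437  0.027 ]
[ 0.5173 -0.1484  0.0561] [-2.4176 -0.5984 -1.6057] [-0.0032  0.6156 -0.0572] 6.4667
```

It tilts: the front is now lower than the middle. I'll continue the arc.

```bash
python3 -m jog '[[1,0.001,0,-0.005,0],[1,0.001,0,-0.005,0],[1,0.001,0,-0.005,0],[1,0.001,0,-0.005,0],[1,0.001,0,-0.005,0]]' 20;  python3 -m jog '[[1,0.002,0,-0.005,0],[1,0.002,0,-0.005,0],[1,0.002,0,-0.005,0],[1,0.002,0,-0.004,0],[1,0,0,0,0]]' 20
python3 look.py
```

```text
clock: 6.88
tcp_pos: [0.5222, -0.1476, 0.081]
orientation: [0.0, 0.998, 0.07, 0.0]
wrist_force: [-1.2, -1.4, -2.9]
finger_gap: 0.0111
grip_force: 19.5
clock: 7.3
tcp_pos: [0.5306, -0.1465, 0.1004]
orientation: [0.0, 0.998, 0.07, 0.001]
wrist_force: [-2.0, 0.3, -1.6]
finger_gap: 0.0113
grip_force: 19.6
green []
or [(286, 238, 22, 22, 472), (331, 238, 22, 22, 469), (305, 294, 30, 46, 1326)]
or [ 0.5489 -0.1429  0.0629]
[ 0.5304 -0.1464  0.0999] [-0.6787 -0.33   -0.9846] [-0.0029  0.1867 -0.0229] 7.35
```

The tilt is about 35° and the front is well below the cover. I'll draw it out along the slant, then look.

```bash
python3 -m jog '[[1,-0.01,0,-0.007,0],[1,-0.01,0,-0.007,0],[1,-0.01,0,-0.007,0],[1,-0.01,0,-0.007,0],[1,-0.01,0,-0.007,0]]' 20
python3 - <<'E'
from h import *
exec(open("look.py").read().split("\n",1)[1])
s=env.read_camera("scene"); g=s["img"][:,:,::-1]
cv2.imwrite("pics/both.png",np.hstack([cv2.resize(bgr[150:450,190:450],(400,460)),cv2.resize(g[215:320,240:345],(400,460),interpolation=cv2.INTER_CUBIC)]))
E
```

```text
clock: 7.77
tcp_pos: [0.4792, -0.1535, 0.1353]
orientation: [0.0, 0.998, 0.069, 0.0]
wrist_force: [-0.4, 1.0, -1.9]
finger_gap: 0.0116
grip_force: 19.9
green [(287, 205, 22, 22, 463), (330, 205, 23, 22, 462)]
green [ 0.5115 -0.1481  0.0877]
or [(287, 241, 21, 22, 452), (331, 242, 21, 21, 440), (305, 297, 30, 43, 1256)]
or [ 0.4946 -0.1504  0.0951]
[ 0.4781 -0.1538  0.1367] [-2.7307 -0.0843 -1.4825] [ 0.0076  0.3016 -0.019 ] 7.8167
```

View pics/both.png

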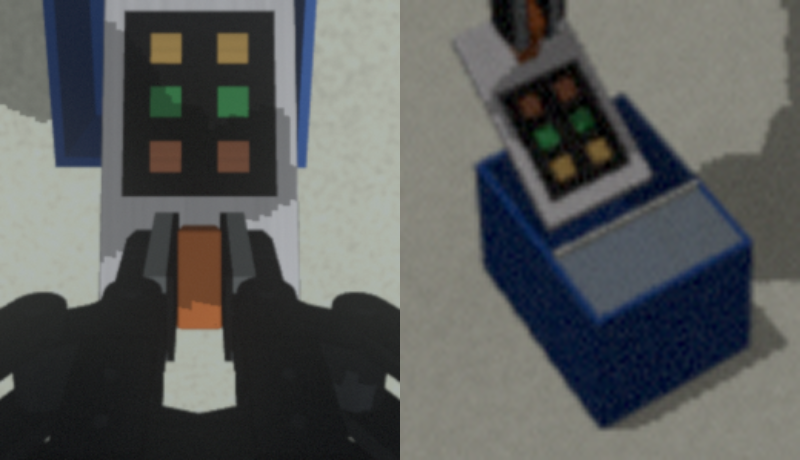

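Left, wrist: the whole card is visible between the fingers, clear of the cover. Right, scene: the carrier is tilted front-down with the front edge just out from under the cover, at about (600,210) in the crop. Now up, across and turn 1° to the base yaw.

```bash
python3 -m jog '[[1,-0.01,0,-0.007,0],[1,-0.01,0,-0.012,0],[1,0,0,-0.02,0],[1,0,0,-0.02,0],[1,0,0,-0.015,-1.1]]' 20|head -2; python3 -m jog '[[1,0.0111,-0.0297,0,0],[1,0.0111,-0.0297,0,0],[1,0.0111,-0.0297,0,0],[1,0.0111,-0.0297,0,0],[1,0.0111,-0.0297,0,0]]'|head -2;  python3 -m jog '[[1,0.0111,-0.0297,0,0],[1,0.0111,-0.0297,0,0],[1,0.0111,-0.0297,0,0],[1,0.0111,-0.0297,0,0],[1,0.0111,-0.0297,0,0]]'|head -2;  python3 -m jog '[[1,0,0,0,0],[1,0,0,0,0]]'
python3 - <<'E'
from h import *
exec(open("look.py").read().split("\n",1)[1])
# plate yaw in tool frame: line of squares; two-view with the top camera
t=env.read_camera("top");h2=cv2.cvtColor(t["img"],cv2.COLOR_RGB2HSV)
m=cv2.inRange(h2,(60,60,30),(92,255,255));m[:140]=0;m[260:]=0;m[:,:150]=0;m[:,290:]=0
k,l,st,ce=cv2.connectedComponentsWithStats(m);print(st[1:],ce[1:])
E
```

```text
clock: 8.28
tcp_pos: [0.4604, -0.1564, 0.2102]
clock: 8.7
tcp_pos: [0.4918, 0.0004, 0.2088]
clock: 9.12
tcp_pos: [0.5232, 0.1561, 0.2086]
clock: 9.28
tcp_pos: [0.5231, 0.156, 0.2083]
orientation: [0.0, 0.997, 0.081, -0.0]
wrist_force: [-0.2, -0.5, -1.9]
finger_gap: 0.0113
grip_force: 20.1
green [(287, 206, 22, 21, 460), (331, 206, 22, 21, 449)]
green [0.5555 0.1622 0.1619]
or [(287, 242, 21, 21, 441), (331, 242, 21, 21, 440), (305, 297, 30, 43, 1243)]
or [0.5385 0.1596 0.1684]
[0.5229 0.155  0.2082] [-0.1764 -0.8937 -2.768 ] [-0.0199  0.0003  0.0149] 9.3333
[[212 197   5   4  14]] [[214.4286 198.3571]]
```

Ready above the base. Lower until the front edge touches, then lay the plate flat.

```bash
python3 -m jog '[[1,0,0,0.025,0],[1,0,0,0.025,0],[1,0,0,0.015,0],[1,0,0,0.006,0],[1,0,0,0,0]]' 20; for i in 1 2; do python3 -m jog '[[1,0,0,0.004,0],[1,0,0,0.004,0],[1,0,0,0.004,0],[1,0,0,0.004,0],[1,0,0,0.004,0]]' 20; done; python3 look.py
```

```text
clock: 9.8
tcp_pos: [0.522, 0.1533, 0.1359]
orientation: [0.0, 0.997, 0.078, -0.002]
wrist_force: [-0.6, -0.9, -2.5]
finger_gap: 0.0117
grip_force: 20.1
clock: 10.22
tcp_pos: [0.5235, 0.1547, 0.1174]
orientation: [0.0, 0.997, 0.079, 0.0]
wrist_force: [0.4, 0.6, -2.2]
finger_gap: 0.0114
grip_force: 20.1
clock: 10.63
tcp_pos: [0.5227, 0.1547, 0.0973]
orientation: [0.0, 0.997, 0.079, -0.0]
wrist_force: [-4.1, -0.3, 3.6]
finger_gap: 0.0118
grip_force: 20.6
green [(285, 196, 23, 23, 525), (331, 196, 23, 23, 526)]
green [0.5611 0.1619 0.0583]
or [(286, 234, 22, 22, 484), (331, 234, 22, 22, 471), (305, 291, 30, 49, 1408)]
or [0.5432 0.159  0.0611]
[0.5225 0.1547 0.0964] [-2.8895 -0.2521  2.0533] [-0.0314  0.3553  0.0355] 10.6833
```

```bash
python3 -m jog '[[1,0,0,0.004,0],[1,0,0,0.004,0],[1,0,0,0.004,0],[1,0,0,0.004,0],[1,0,0,0,0]]' 20; python3 -m jog '[[1,0,0,0.003,0],[1,0,0,0.003,0],[1,0,0,0,0],[1,0,0,0,0]]' 20; python3 look.py
```

```text
clock: 11.1
tcp_pos: [0.5232, 0.1546, 0.0803]
orientation: [0.0, 0.997, 0.079, -0.0]
wrist_force: [-2.1, -0.2, 1.6]
finger_gap: 0.0116
grip_force: 20.2
clock: 11.43
tcp_pos: [0.5239, 0.1547, 0.077]
orientation: [0.0, 0.997, 0.079, 0.001]
wrist_force: [-4.5, -1.6, 14.1]
finger_gap: 0.0112
grip_force: 22.1
green [(282, 187, 25, 24, 581), (332, 187, 25, 25, 600)]
green [0.5686 0.1629 0.0494]
or [(284, 227, 23, 22, 505), (332, 226, 24, 23, 519), (305, 283, 30, 57, 1628)]
or [0.5507 0.16   0.0499]
[0.5239 0.1548 0.077 ] [-5.0888 -0.4685 13.7782] [-0.1873  1.0439  0.0047] 11.4833
```

The plate is flat on the base: the square heights match the 51 mm plate top, and it slipped about 4 mm back in the pinch. Ease the press, grip harder, and slide toward the far strip.

```bash
python3 -m jog '[[1,0,0,-0.0015,0],[1,0.006,0,0,0],[1,0.006,0,0,0],[1,0.006,0,0,0],[1,0.006,0,0,0]]' 40; python3 -m jog '[[1,0.006,-0.002,0,0],[1,0,-0.003,0,0],[1,0,-0.003,0,0],[1,0,-0.002,0,0],[1,0,0,0,0]]' 40; sed -i 's/m\[340:\]/m[360:]/' look.py; python3 look.py
```

```text
clock: 11.9
tcp_pos: [0.5454, 0.1583, 0.0771]
orientation: [0.0, 0.997, 0.079, -0.002]
wrist_force: [-9.3, -0.5, 12.7]
finger_gap: 0.011
grip_force: 41.7
clock: 12.32
tcp_pos: [0.5534, 0.1671, 0.0773]
orientation: [0.002, 0.997, 0.079, 0.002]
wrist_force: [0.8, -8.1, 4.0]
finger_gap: 0.0109
grip_force: 40.7
green [(283, 186, 25, 25, 598), (333, 187, 25, 24, 581)]
green [0.5983 0.1748 0.0502]
or [(284, 227, 24, 22, 508), (332, 226, 24, 23, 518), (305, 283, 30, 77, 2158)]
or [0.58   0.1721 0.0491]
[0.5535 0.1671 0.0772] [ 1.7205 -8.1676  4.4777] [-1.7042 -0.3491 -0.0051] 12.3667
```

Side contact felt (8 N). Now home toward the far strip.

```bash
python3 -m jog '[[1,0.003,0.001,0,0],[1,0.003,0,0,0],[1,0.003,0,0,0],[1,0,0,0,0]]' 40; python3 -m jog '[[1,0.002,0,0,0],[1,0.002,0,0,0],[1,0,0,0,0]]' 40
```

```text
clock: 12.7
tcp_pos: [0.5552, 0.1672, 0.077]
orientation: [0.002, 0.997, 0.079, -0.005]
wrist_force: [-16.9, -9.6, 20.3]
finger_gap: 0.0106
grip_force: 42.8
clock: 12.95
tcp_pos: [0.5591, 0.1678, 0.077]
orientation: [0.002, 0.997, 0.079, -0.005]
wrist_force: [-18.2, -8.2, 20.4]
finger_gap: 0.0109
grip_force: 42.7
```

```bash
python3 look.py
```

```text
green [(283, 186, 25, 25, 610), (332, 186, 26, 25, 621)]
green [0.6036 0.1756 0.0487]
or [(284, 226, 23, 23, 524), (332, 226, 24, 23, 520), (305, 282, 30, 78, 2165)]
or [0.5858 0.173  0.0497]
[0.5591 0.1679 0.077 ] [-17.4736  -8.4627  19.8629] [-1.8768  3.346  -0.0674] 13.0
```

It moved without slipping. The drag comes from the 20 N down-press, so I'll ease that and continue.

```bash
python3 -m jog '[[1,0,0,-0.002,0],[1,0,0,0,0],[1,0.002,0,0,0],[1,0,0,0,0]]' 40; python3 -m jog '[[1,0.002,0,0,0],[1,0.001,0,0,0],[1,0,0,0,0]]' 40;  python3 look.py
```

```text
clock: 13.33
tcp_pos: [0.564, 0.1687, 0.0776]
orientation: [0.002, 0.997, 0.079, -0.003]
wrist_force: [-6.5, -6.0, 3.9]
finger_gap: 0.0109
grip_force: 40.7
clock: 13.58
tcp_pos: [0.5639, 0.1686, 0.0772]
orientation: [0.002, 0.997, 0.079, -0.006]
wrist_force: [-13.6, -9.3, 8.8]
finger_gap: 0.0105
grip_force: 41.3
green [(283, 186, 25, 25, 611), (332, 186, 26, 25, 613)]
green [0.6085 0.1764 0.0492]
or [(284, 226, 24, 23, 526), (332, 226, 24, 23, 532), (305, 282, 30, 78, 2167)]
or [0.5906 0.1738 0.0496]
[0.5639 0.1686 0.0772] [-13.7482  -8.4819   8.6608] [-1.7089  2.486  -0.0436] 13.6333
```

Both stops are reached: the computed front gap is about 0, the side gap is about 0, and motion stopped under force. Release and withdraw upward.

```bash
python3 -m jog '[[0.4,0,0,0,0],[0.4,0,0,0,0],[0.4,0,0,0,0],[0.4,0,0,0,0]]' 20; python3 -m jog '[[0.4,0,0.002,-0.01,0],[0.4,0,0,-0.02,0],[0.4,0,0,-0.03,0],[0.4,0,0,-0.04,0],[0.4,0,0,-0.03,0]]'; python3 -m jog '[[0.4,-0.03,0,-0.01,0],[0.4,-0.02,0,0,0],[0.4,0,0,0,0]]'
python3 - <<'E'
from h import *
c=env.read_camera("wrist");np.save("pics/w9.npy",c,allow_pickle=True);bgr=c["img"][:,:,::-1].copy();hsv=cv2.cvtColor(bgr,cv2.COLOR_BGR2HSV)
K=np.array([.6446,.2146]);a=np.radians(9.0);R=np.array([[np.cos(a),-np.sin(a)],[np.sin(a),np.cos(a)]])
for n,lo,hi,z in (("green",(60,40,30),(92,255,255),.051),("or",(3,70,40),(16,255,255),.051)):
    m=cv2.morphologyEx(cv2.inRange(hsv,lo,hi),cv2.MORPH_OPEN,np.ones((3,3)));m[340:]=0
    k,l,st,ce=cv2.connectedComponentsWithStats(m)
    for i in range(1,k):
        if st[i,4]>60: print(n,st[i],R.T@(onz(c,ce[i],z)[:2]-K))
# edges expected, where do they land
for P in ((0,0),(0,-.064),(-.11,0),(-.11,-.064)): print(P,proj(c,[*(K+R@P),.051]))
g=cv2.cvtColor(bgr,cv2.COLOR_BGR2GRAY).astype(int)
for q in (-.03,-.05,-.08,-.10):
    line=[proj(c,[*(K+R@[q,y]),.051]) for y in np.arange(-.072,.012,.002)]; print("across x",q,[int(g[int(round(p[1])),int(round(p[0]))]) if 0<=p[1]<480 else -1 for p in line])
for q in (-.032,-.058):
    line=[proj(c,[*(K+R@[x,q]),.051]) for x in np.arange(-.12,.012,.002)]; print("along y",q,[int(g[int(round(p[1])),int(round(p[0]))]) if 0<=p[1]<480 else -1 for p in line])
print(env.get_state()["clock"])
E
```

```text
clock: 13.97
tcp_pos: [0.57, 0.1712, 0.0787]
orientation: [-0.0, 0.997, 0.08, 0.001]
wrist_force: [-0.2, 0.0, -0.5]
finger_gap: 0.026
grip_force: 0.0
clock: 14.38
tcp_pos: [0.5701, 0.1689, 0.2121]
orientation: [-0.0, 0.997, 0.08, 0.001]
wrist_force: [0.6, 0.2, 1.6]
finger_gap: 0.0257
grip_force: 0.0
clock: 14.63
tcp_pos: [0.5178, 0.1608, 0.2212]
orientation: [-0.0, 0.997, 0.08, 0.0]
wrist_force: [-0.8, 0.0, -0.6]
finger_gap: 0.0257
grip_force: 0.0
green [298 100  15  16 222] [-0.0411 -0.0208]
green [326 101  15  15 221] [-0.0411 -0.043 ]
or [299 125  14  14 195] [-0.059  -0.0209]
or [326 125  14  14 194] [-0.059  -0.0428]
or [312 161  15  36 535] [-0.0967 -0.032 ]
(0, 0) [277.3415  50.1904]
(0, -0.064) [361.5029  50.5118]
(-0.11, 0) [281.2843 194.134 ]
(-0.11, -0.064) [356.6008 194.4029]
across x -0.03 [146, 146, 146, 146, 137, 158, 158, 153, 53, 43, 45, 41, 43, 43, 39, 40, 41, 41, 40, 42, 40, 40, 41, 39, 40, 38, 40, 42, 40, 39, 39, 42, 41, 156, 158, 157, 109, 61, 61, 61, 85, 139]
across x -0.05 [158, 157, 159, 157, 148, 157, 158, 155, 49, 44, 44, 41, 40, 41, 41, 42, 42, 41, 40, 39, 
[... 466 characters left out ...]
8, 100, 98, 100, 100, 99, 100, 70, 47, 48, 45, 86, 100]
along y -0.032 [152, 152, 152, 154, 134, 71, 74, 74, 73, 72, 73, 71, 73, 72, 72, 71, 87, 105, 87, 56, 102, 126, 157, 158, 90, 41, 41, 41, 41, 40, 40, 41, 40, 40, 40, 41, 40, 40, 41, 39, 41, 40, 39, 41, 39, 40, 42, 41, 41, 40, 40, 40, 42, 42, 39, 109, 159, 157, 157, 158, 65, 64, 63, 64, 75, 149]
along y -0.058 [152, 151, 151, 152, 151, 137, 158, 158, 159, 158, 157, 159, 158, 159, 158, 159, 160, 158, 159, 158, 158, 159, 158, 159, 156, 155, 155, 154, 154, 154, 155, 153, 154, 158, 156, 155, 156, 156, 155, 156, 155, 153, 153, 152, 153, 153, 153, 156, 156, 157, 155, 155, 154, 155, 154, 156, 158, 157, 158, 157, 62, 63, 64, 64, 77, 145]
14.6833
```

The plate meets both dark strips at x = 0 and y = 0 along their length with no gap. The square rows are parallel to the strips and the hand is clear, so I'll hand in.

```bash
python3 -c "from workcell import env; print(env.hand_in())"
```

```text
the job is handed in; nothing more can be done
None
```

The carrier came out of the bin tab end first at a slant, lies flat under the clips flush against both stop strips, and has been let go; I handed the job in at about 15 s on the clock. I lifted it about 20 mm flat once and lowered it again before tilting it, and the gripper met light contact of about 10 N on the way into the bin; I did not re-check the other things on the bench.

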